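# Seat the test eye in front of the eye camera and start its check

## Robot

A 6-joint arm with a two-finger parallel gripper is mounted at the origin on the work surface. World frame = base frame: x ahead of the robot, y to its left, z up, the work surface at z = 0. Lengths are in m, angles in rad, forces in N, time in s.
With the tool pointing down it reaches from about 0.4 to 0.825 m from the base axis. Payload 7 kg.
Tool frame: the origin (TCP) lies on the centre line of the jaws, within the pads' length; the fingertips stand 22 mm ahead of it and the grasp point (between the pads) lies 3 mm ahead of it; z points along the fingers, y is the line along which they close (so a half turn about z gives the same grasp; the last joint's range is limited). The gripper opens to 88 mm and grips with 3 to 60 N. Pads are 19 mm wide; open, the fingers measure 130 mm over their backs; the gripper's body (78 mm by 193 mm) begins 47 mm behind the grasp point.
Start: joints at [-1.058, 0.359, 0.012, 0, -1.224, -0.288], TCP at [0.15, -0.658, 0.249] pointing down, gripper open.
Joint ranges: [-3.07, 3.07], [-1.43, 2.12], [-1.02, 1.25], [-3.03, 1.67], [-3.05, -0], [-3.03, 3.03]. Speed limits (rad/s): [2.39, 2.39, 3.01, 3.14, 3.14, 3.14].

## Interface

Orientations are given as [roll, pitch, yaw] about the fixed x, y, z axes, in that order (R = Rz(yaw) Ry(pitch) Rx(roll)).
In Python, from station import monitor, viewer, order gives the robot as it stands. The module is installed in compiled form; this text tells all that it offers.
- The arm moves only by the tool servo_tool, never from a script. Its argument "targets" is a list of rows, each an object with "angular": the turn, a rotation vector about the tool's x, y, z in degrees, a list of three; "xyz": the shift along the tool's x, y, z in cm, a list of three; "claw": the finger opening in cm, from 0 to 8.76. A call has 1 to 20 rows; each row shifts and turns the commanded pose from where the row before left it, along the tool's axes as they then stand; what a row does not reach is not made up. A row lasts 1/10 s, in which the tool goes at most 50 mm and 8.59 degrees, less where a joint would pass 70% of its speed; a pose out of reach is approached as far as the arm can. A call is refused whole if a number of a shift passes 5 or a number of a turn 8.59, either way. A call with a gripper value outside its range is refused whole. The fingers move at their own pace and stop on an object; "force" is the grip in N (left out, the last holds). Time passes only in rows, so rows that do not move let the fingers close. It gives the time, the measured TCP pose, the force, the opening and the grip force at its end, in the units of the state.
- monitor.get_state(): the state, without advancing time (a new reading comes with each control period).
- viewer.grab_frame(name): name is "scene" or "top" or "wrist"; returns a dict with "color" (420x560x3 uint8, blue, green, red), "fovy" (degrees; the focal length in pixels is half the picture's height over the tangent of half this angle, whatever the lens; pixels are square), "cx", "cy" (the principal point, pixels), "R" (3x3) and "t" (3): a world point X has camera coordinates R X + t. Camera axes: x right, y down, z forward; pixel columns grow to the right and rows downward; lengths in m; the calibration is good to about 2 mm. A picture is of the moment at which its call begins. There is no depth.
- order.job_done(): hands the job in; it is judged then, once.
The state is a dict: "t": time; "q": joint angles; "qd": joint speeds; "joint_efforts": joint torques, N m; "eef_pos": TCP position; "ee_rot": TCP orientation; "force": force on the tool from outside, world axes, zero at the start; "moment": the same for the moment, N m; "width": finger opening in m; "gripper_force": force on a finger pad.
Only numpy, scipy, OpenCV 4.12 (cv2) and the standard library are available. Lean on these libraries where they do the work, as an engineer would, in place of code of your own. Each camera call takes 0.05 s, during which the arm holds its last target. There are 200 camera calls.

## Task

Push the test eye with the square foot along the table into the corner of the two low metal stops in front of the eye camera, until its foot sits square and snug against both stops; slide it, never lift or tip it. Then press the button beside the camera fully down and let it go. Leave the other things on the table where they are.

Things in the scene. Friction and masses are not known exactly. Their poses are not given: they have to be found in the camera images.
- test_eye: test eye to push: dark steel SQUARE foot 70 x 70 x 22 mm high, a post in its middle carrying a level black barrel (30 mm across, 56 mm long, along the foot's y, axis 48 mm up); 63 mm tall; nothing overhangs the foot; 0.3 to 0.65 kg, slides on the table. Origin: centre of the underside; x and y square to the foot's sides, z up
- dock: fixed corner of two bright steel stops 12 mm high, 10 mm thick. Origin: inner corner, at table height. Back stop: inner face x = 0 of this frame, runs 110 mm to -y; side stop: inner face y = 0, runs 110 mm to -x. The foot goes in the quarter x < 0, y < 0: seated, the test eye's origin is at (-35, -35, 0) mm, its axes parallel to the dock's (its y along the dock's y)
- lens (a point): middle of the lens of the white eye camera, at (-35, +98, +50) mm in the dock's frame; it looks to the dock's -y. Camera and black cradle, fixed to the dock, lie behind it: 110 mm wide, up to y = +290 mm, 106 mm high
- check_button_top (a point): middle of the top face of the round grey push button (30 mm across) on its black housing, at (-150, +140) mm in the dock's frame; pressed straight down
- check_button (a joint): travel of the button in m: 0 released, 0.006 fully down; springs back, about 5 N at full travel
- round_eye: the other test eye: same post and barrel but on a ROUND dark steel foot 68 mm across; 63 mm tall; origin under its centre. Stays put
- drops: small white eye-drop bottle, 28 mm across, 60 mm tall; origin under its centre. Stays put
- lens_box: grey lens box 60 x 60 x 26 mm high; origin under its centre. Stays put
- sanitiser: clear sanitiser bottle, 60 mm across, 150 mm tall; origin under its centre. Stays put
- beaker: white cup, 72 mm across, 95 mm tall; origin under its centre. Stays put
- swab_jar: glass jar with a steel cap, 68 mm across, 85 mm tall; origin under its centre. Stays put
Mind the look-alikes: they are no part of the job. What is shaped like the test_eye but blue or green is not meant.

How it is judged:
By the outcome, as a careful person would: the job done as asked, in the order asked, and still so for the second after the job is handed in, with the robot touching nothing.
It also fails if it takes over 72 s, if anything falls off the work surface, if the arm or the gripper's body presses on something with over 40 N, if the wrist force passes 120 N, or if a joint passes its speed limit or range.

## Working session

There is one attempt and no reset: what is moved stays moved. The work goes in short steps, Python scripts to look and compute and a tool call to move; the robot and the scene stay as the last step left them, time stands still between calls to the robot, and variables do not carry over. Pictures are saved under pics/ and viewed, at most 10 in all, crops included, and the job is handed in when it is done.

Besides the shell and the picture viewer there is one more tool, called after ">>>" as name(argument=value, ...) on one line, values as JSON. servo_tool: Moves the arm, as the interface text tells. Its arguments: {"type":"object","properties":{"targets":{"type":"array"},"force":{"type":"number"}},"required":["targets"]}

```bash
mkdir -p pics; cat > h.py <<'E'
import numpy as np, cv2
from station import monitor, viewer, order
def grab(n,f=None):
    d=viewer.grab_frame(n)
    if f: cv2.imwrite('pics/'+f,d['color'])
    return d
def ray(d,u,v,z):
    im=d['color']; f=im.shape[0]/2/np.tan(np.radians(d['fovy'])/2)
    R=np.array(d['R']);t=np.array(d['t']);C=-R.T@t
    r=R.T@np.array([(u-d['cx'])/f,(v-d['cy'])/f,1.])
    return (C+r*(z-C[2])/r[2])
def proj(d,X):
    im=d['color']; f=im.shape[0]/2/np.tan(np.radians(d['fovy'])/2)
    p=np.array(d['R'])@np.array(X)+np.array(d['t']); return np.array([f*p[0]/p[2]+d['cx'],f*p[1]/p[2]+d['cy']])
E
python3 - <<'E'
from h import *
import pickle
s=monitor.get_state();print(s)
ds={n:grab(n,n+'0.png') for n in('scene','top')}
pickle.dump(ds,open('d0.pkl','wb'))
for n,d in ds.items(): print(n,d['fovy'],d['cx'],d['cy'],-np.array(d['R']).T@np.array(d['t']),np.round(d['R'],3).tolist())
E
```

```text
{'t': 0.0, 'q': array([-1.05791435e+00,  3.59369445e-01,  1.10378321e-02, -3.80293604e-04,
       -1.22409015e+00, -2.88079755e-01]), 'qd': array([ 0.00021295,  0.00176218, -0.00088231, -0.00098564,  0.00134366,
        0.00014908]), 'joint_efforts': array([-3.05928961e-05, -5.82722640e+01,  2.93055940e+01,  6.99694321e+00,
        6.80347293e-03, -1.70673679e-04]), 'eef_pos': array([ 0.15033202, -0.6575674 ,  0.24761935]), 'ee_rot': array([ 3.13993262e+00, -1.19088962e-04, -2.91691985e+00]), 'force': array([ 0.48776541, -1.07906915, -0.72659048]), 'moment': array([-0.05071955,  0.00340694,  0.0104477 ]), 'gripper_force': 0.0, 'width': 0.08763127236731047}
scene 49.88966435144265 281.2067918795074 210.02119724524493 [ 1.21719767 -0.49031582  0.90508627] [[0.603, 0.798, -0.014], [0.563, -0.438, -0.701], [-0.565, 0.415, -0.713]]
top 43.75988586296432 278.38684113739845 198.38877800126005 [ 0.30397609 -0.02036022  1.74118304] [[0.018, -1.0, 0.015], [-0.991, -0.02, -0.136], [0.136, -0.013, -0.991]]
```

View pics/top0.png

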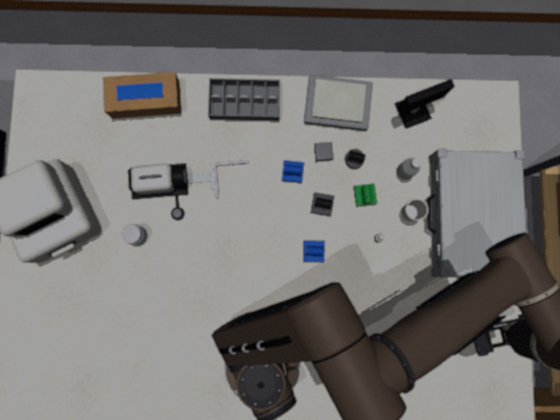

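View pics/scene0.png

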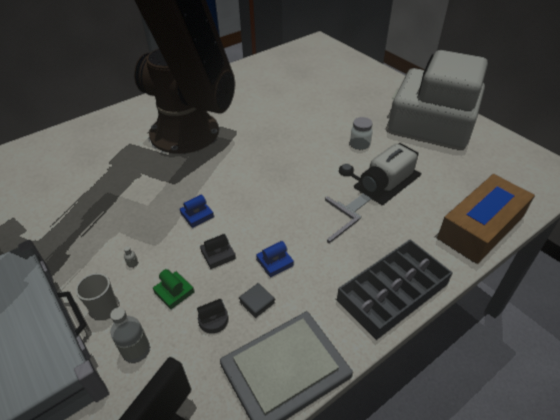

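The top view (up is world +x, left is +y) shows the square dark test eye near (322,204) and the dock corner near (215,163). The camera is at (160,180), the button at (177,213), and blue decoys are at (292,172) and (314,251). The scene view agrees. Next I'll zoom in and measure.

```bash
python3 - <<'E'
from h import *
import pickle
ds=pickle.load(open('d0.pkl','rb'));d=ds['top'];im=d['color']
c=cv2.resize(im[145:225,165:345],None,fx=4.4,fy=4.4,interpolation=cv2.INTER_CUBIC)
c=cv2.convertScaleAbs(c,alpha=1.2)
cv2.imwrite('pics/c1.png',c)
hsv=cv2.cvtColor(im,cv2.COLOR_BGR2HSV)
# test eye
g=im.max(2)
m=np.zeros(g.shape,np.uint8);m[185:222,305:341]=(g[185:222,305:341]<95)*255
n,l,st,ce=cv2.connectedComponentsWithStats(m)
k=1+np.argmax(st[1:,4]);print(st[k],ce[k]);
r=cv2.minAreaRect(np.argwhere(l==k)[:,::-1].astype(np.float32));print(r)
print('eye ctr',ray(d,*r[0],0.015));b=cv2.boxPoints(r);P=np.array([ray(d,*p,0.015) for p in b]);print(P)
for nm,u,v,z in [('corner',217,162,.012),('backend',248,162,.012),('sideend',215,197,.012),('button',177,213,.04),('lens',188,180,.05)]: print(nm,ray(d,u,v,z))
for nm,u,v,z in [('blue1',292,172,.02),('blue2',314,251,.02),('round',354,159,.02),('green',365,195,.02),('drops',379,238,.05),('box',323,152,.026),('jar',133,234,.08)]: print(nm,ray(d,u,v,z).round(3))
e=ds['scene']
for nm,u,v,z in [('corner',358,215,.012),('backend',330,238,.012),('sideend',328,200,.012),('button',346,170,.04)]: print('scene',nm,ray(e,u,v,z))
E
```

```text
[311 193  23  23 406] [322.04187192 204.10591133]
((322.0540466308594, 204.17568969726562), (19.892276763916016, 20.385475158691406), 9.462322235107422)
eye ctr [ 0.52406434 -0.1884194   0.015     ]
[[ 0.49509947 -0.15039687  0.015     ]
 [ 0.56287507 -0.160938    0.015     ]
 [ 0.55317687 -0.22663577  0.015     ]
 [ 0.48547155 -0.21574647  0.015     ]]
corner [0.66031209 0.1660855  0.012     ]
backend [0.66254157 0.06191174 0.012     ]
sideend [0.54136023 0.1686882  0.012     ]
button [0.48233505 0.28750317 0.04      ]
lens [0.59047724 0.25463508 0.05      ]
blue1 [ 0.63  -0.086  0.02 ]
blue2 [ 0.368 -0.163  0.02 ]
round [ 0.679 -0.295  0.02 ]
green [ 0.557 -0.331  0.02 ]
drops [ 0.413 -0.371  0.05 ]
box [ 0.699 -0.189  0.026]
jar [0.409 0.416 0.08 ]
scene corner [0.65380678 0.18310948 0.012     ]
scene backend [0.66941485 0.06762697 0.012     ]
scene sideend [0.55921006 0.15733366 0.012     ]
scene button [0.51724378 0.26188438 0.04      ]
```

View pics/c1.png

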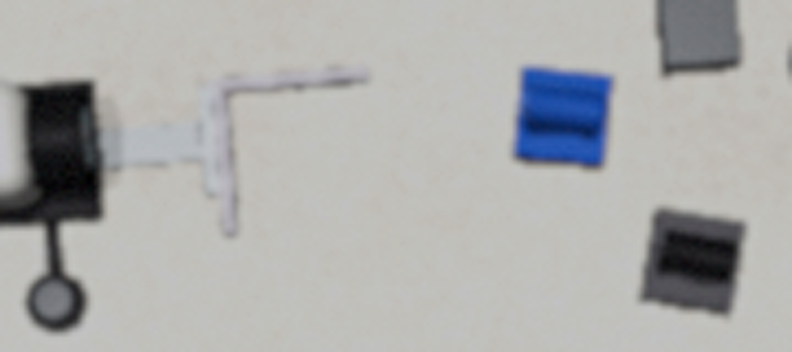

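The crop shows the dock's inner corner at crop (234,93), so top (218,166), with yaw about +4°. The steel square test eye is at top (322,204) with yaw about -9°. I'll move behind its -y face and push with both fingers, partly closed.

>>> servo_tool(targets=[{"xyz": [-3.2, 2.3, 0], "angular": [0, 0, 0], "claw": 2.0}, {"xyz": [-3.2, 2.3, 0], "angular": [0, 0, 0], "claw": 2.0}, {"xyz": [-3.2, 2.3, 0], "angular": [0, 0, 0], "claw": 2.0}, {"xyz": [-3.2, 2.3, 0], "angular": [0, 0, 0], "claw": 2.0}, {"xyz": [-3.2, 2.3, 0], "angular": [0, 0, 0], "claw": 2.0}, {"xyz": [-3.2, 2.3, 0], "angular": [0, 0, 0], "claw": 2.0}, {"xyz": [-3.2, 2.3, 0], "angular": [0, 0, 0], "claw": 2.0}, {"xyz": [-3.2, 2.3, 0], "angular": [0, 0, 0], "claw": 2.0}, {"xyz": [-3.2, 2.3, 0], "angular": [0, 0, 0], "claw": 2.0}, {"xyz": [-3.2, 2.3, 0], "angular": [0, 0, 0], "claw": 2.0}, {"xyz": [-3.2, 2.3, 0], "angular": [0, 0, 0], "claw": 2.0}, {"xyz": [-3.2, 2.3, 0], "angular": [0, 0, 0], "claw": 2.0}, {"xyz": [-3.2, 2.3, 0], "angular": [0, 0, 0], "claw": 2.0}, {"xyz": [-3.2, 2.3, 0], "angular": [0, 0, 0], "claw": 2.0}])

```text
t: 1.5
eef_pos: [0.5161, -0.2427, 0.2484]
ee_rot: [3.141, -0.0, -2.917]
force: [0.9, -1.3, 0.2]
width: 0.0203
gripper_force: 0.0
```

>>> servo_tool(targets=[{"xyz": [0, 0, 0], "angular": [0, 0, -7.6], "claw": 2.0}, {"xyz": [0, 0, 0], "angular": [0, 0, -7.6], "claw": 2.0}, {"xyz": [0, 0, 0], "angular": [0, 0, -7.6], "claw": 2.0}, {"xyz": [0, 0, 0], "angular": [0, 0, -7.6], "claw": 2.0}, {"xyz": [0, 0, 0], "angular": [0, 0, -7.6], "claw": 2.0}, {"xyz": [0, 0, 0], "angular": [0, 0, -7.6], "claw": 2.0}, {"xyz": [0, 0, 0], "angular": [0, 0, -7.6], "claw": 2.0}, {"xyz": [0, 0, 0], "angular": [0, 0, -7.6], "claw": 2.0}, {"xyz": [0, 0, 0], "angular": [0, 0, -7.6], "claw": 2.0}, {"xyz": [0, 0, 0], "angular": [0, 0, 0], "claw": 2.0}])

```text
t: 2.5
eef_pos: [0.5152, -0.2442, 0.2482]
ee_rot: [3.141, 0.0, -1.721]
force: [0.2, 0.5, 0.6]
width: 0.02
gripper_force: 0.0
```

```bash
cat >> h.py <<'E'
def delta(x,y,z=None,yaw=None):
    s=monitor.get_state();p=s['eef_pos'];a=s['ee_rot'][2]
    w=np.array([x,y])-p[:2]
    o=[100*(w@[np.cos(a),np.sin(a)]),100*(w@[np.sin(a),-np.cos(a)]),None if z is None else 100*(p[2]-z)]
    t=None if yaw is None else -((yaw-np.degrees(a)+180)%360-180)
    print('t',s['t'],'pos',p.round(4),'rpy',np.degrees(s['ee_rot']).round(2),'F',s['force'].round(1),'-> cm',o,'turn z',t)
E
python3 - <<'E'
from h import *
import pickle
d=grab('wrist','w1.png');pickle.dump(d,open('dw1.pkl','wb'))
delta(.5156,-.2424,.027,-98.8)
E
```

```text
t 2.55 pos [ 0.5152 -0.2442  0.2482] rpy [ 1.7996e+02  1.0000e-02 -9.8880e+01] F [-0.5  0.  -0.4] -> cm [np.float64(-0.18017486830756202), np.float64(-0.011952557875687707), np.float64(22.123790268393)] turn z -0.08314351903169381
```

View pics/w1.png

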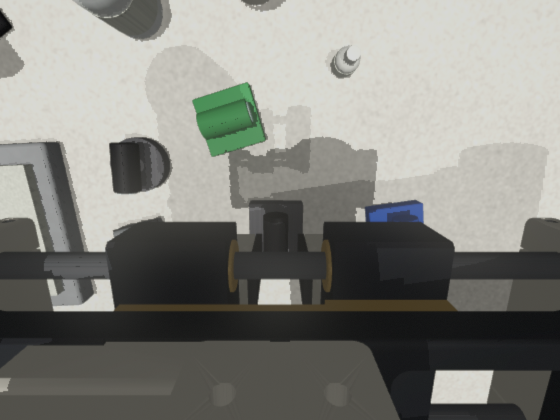

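The wrist view shows the eye's dark foot with its -y edge at about row 200, columns 248–303. The green decoy is at (230,118) and a blue one at (395,213). I'll check that edge.

```bash
python3 - <<'E'
from h import *
import pickle
d=pickle.load(open('dw1.pkl','rb'))
a,b=ray(d,249,201,.022),ray(d,303,201,.022); print(a,b,(a+b)/2,np.hypot(*(a-b)[:2]),np.degrees(np.arctan2(*(a-b)[[1,0]])))
print(-np.array(d['R']).T@np.array(d['t']))
E
```

```text
[ 0.55636356 -0.23156308  0.022     ] [ 0.48833523 -0.22118797  0.022     ] [ 0.52234939 -0.22637552  0.022     ] 0.06881494405185544 -8.671456903356791
[ 0.50516015 -0.30939705  0.38467009]
```

>>> servo_tool(targets=[{"xyz": [0.4, -0.4, 4.0], "angular": [0, 0, 0], "claw": 2.0}, {"xyz": [0, 0, 4.0], "angular": [0, 0, 0], "claw": 2.0}, {"xyz": [0, 0, 4.0], "angular": [0, 0, 0], "claw": 2.0}, {"xyz": [0, 0, 4.0], "angular": [0, 0, 0], "claw": 2.0}, {"xyz": [0, 0, 3.1], "angular": [0, 0, 0], "claw": 2.0}, {"xyz": [0, 0, 2.0], "angular": [0, 0, 0], "claw": 2.0}, {"xyz": [0, 0, 1.0], "angular": [0, 0, 0], "claw": 2.0}, {"xyz": [0, 0, 0], "angular": [0, 0, 0], "claw": 2.0}, {"xyz": [0, 0, 0], "angular": [0, 0, 0], "claw": 2.0}])

```text
t: 3.45
eef_pos: [0.5194, -0.249, 0.0284]
ee_rot: [-3.141, -0.0, -1.724]
force: [0.7, 0.6, 0.4]
width: 0.0201
gripper_force: 0.0
```

```bash
python3 - <<'E'
from h import *
import pickle
d=pickle.load(open('d0.pkl','rb'))['top']
f=lambda u,v:ray(d,165+(u+.5)/4.4-.5,145+(v+.5)/4.4-.5,.012)
c,b,s=f(235,93),f(368,82),f(238,235)
print(c,b,s,np.degrees(np.arctan2(*(c-b)[[0,1]])),np.degrees(np.arctan2(*(c-s)[[1,0]])),np.hypot(*(c-b)[:2]),np.hypot(*(c-s)[:2]))
th=np.radians(3.5);R=np.array([[np.cos(th),-np.sin(th)],[np.sin(th),np.cos(th)]])
for q in [(-.035,-.035),(-.15,.14),(-.035,.098)]: print(q,c[:2]+R@q)
print('btn',ray(d,165+55/4.4,145+300/4.4,.04))
E
```

```text
[0.64755001 0.1622176  0.012     ] [0.65827364 0.06095939 0.012     ] [0.53817148 0.15624846 0.012     ] -6.045307336769782 3.123717882423296 0.10182446784561515 0.1095412862827887
(-0.035, -0.035) [0.61475199 0.12514618]
(-0.15, 0.14) [0.48928299 0.29279919]
(-0.035, 0.098) [0.60663253 0.25789811]
btn [0.48177151 0.28585094 0.04      ]
```

>>> servo_tool(targets=[{"xyz": [-0.8, 0, 0], "angular": [0, 0, 0], "claw": 2.0}, {"xyz": [-0.4, 0, 0], "angular": [0, 0, 0], "claw": 2.0}, {"xyz": [-0.4, 0, 0], "angular": [0, 0, 0], "claw": 2.0}, {"xyz": [-0.6, 0, 0], "angular": [0, 0, 0], "claw": 2.0}, {"xyz": [-0.8, 0, 0], "angular": [0, 0, -1], "claw": 2.0}, {"xyz": [-0.8, 0, 0], "angular": [0, 0, -1], "claw": 2.0}, {"xyz": [-0.8, 0, 0], "angular": [0, 0, -1], "claw": 2.0}, {"xyz": [-0.8, 0, 0], "angular": [0, 0, -1], "claw": 2.0}, {"xyz": [-0.8, 0, 0], "angular": [0, 0, -1], "claw": 2.0}, {"xyz": [-0.8, 0, 0], "angular": [0, 0, -1], "claw": 2.0}, {"xyz": [-0.8, 0, 0], "angular": [0, 0, -1], "claw": 2.0}, {"xyz": [-0.8, 0, 0], "angular": [0, 0, -1], "claw": 2.0}, {"xyz": [-0.8, 0, 0], "angular": [0, 0, -1], "claw": 2.0}, {"xyz": [-0.8, 0, 0], "angular": [0, 0, 0], "claw": 2.0}, {"xyz": [-0.8, 0, 0], "angular": [0, 0, 0], "claw": 2.0}, {"xyz": [-0.6, 0, 0], "angular": [0, 0, 0], "claw": 2.0}, {"xyz": [-0.3, 0, 0], "angular": [0, 0, 0], "claw": 2.0}, {"xyz": [0, 0, 0], "angular": [0, 0, 0], "claw": 2.0}])

```text
t: 5.25
eef_pos: [0.5275, -0.1296, 0.0273]
ee_rot: [3.141, 0.001, -1.566]
force: [-0.1, -0.3, -0.2]
width: 0.0202
gripper_force: 0.0
```

```bash
python3 - <<'E'
from h import *
a=grab('top')['color'][120:260,190:390];b=grab('scene')['color'][140:340,120:400]
a=cv2.resize(a,(400,280),interpolation=cv2.INTER_CUBIC);b=cv2.resize(b,(392,280))
cv2.imwrite('pics/p1.png',np.hstack([a,b]));delta(.52,0)
E
```

```text
t 5.35 pos [ 0.5275 -0.1299  0.0272] rpy [ 1.7996e+02  3.0000e-02 -8.9730e+01] F [-0.1 -0.  -0.2] -> cm [np.float64(-12.997805289107134), np.float64(0.6915768909484166), None] turn z None
```

View pics/p1.png

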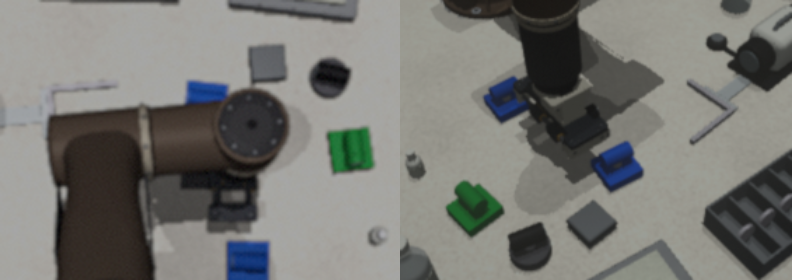

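The arm hides the eye in both views, and the neighbouring objects haven't moved. The push continues.

>>> servo_tool(targets=[{"xyz": [-0.4, 0, 0], "angular": [0, 0, 0], "claw": 2.0}, {"xyz": [-0.8, 0, 0], "angular": [0, 0, 0], "claw": 2.0}, {"xyz": [-0.8, 0, 0], "angular": [0, 0, -0.5], "claw": 2.0}, {"xyz": [-0.8, 0, 0], "angular": [0, 0, -0.5], "claw": 2.0}, {"xyz": [-0.8, 0, 0], "angular": [0, 0, -0.5], "claw": 2.0}, {"xyz": [-0.8, 0, 0], "angular": [0, 0, -0.5], "claw": 2.0}, {"xyz": [-0.8, 0, 0], "angular": [0, 0, -0.5], "claw": 2.0}, {"xyz": [-0.8, 0, 0], "angular": [0, 0, -0.5], "claw": 2.0}, {"xyz": [-0.8, 0, 0], "angular": [0, 0, -0.5], "claw": 2.0}, {"xyz": [-0.8, 0, 0], "angular": [0, 0, -0.5], "claw": 2.0}, {"xyz": [-0.8, 0, 0], "angular": [0, 0, -0.5], "claw": 2.0}, {"xyz": [-0.8, 0, 0], "angular": [0, 0, 0], "claw": 2.0}, {"xyz": [-0.8, 0, 0], "angular": [0, 0, 0], "claw": 2.0}, {"xyz": [-0.8, 0, 0], "angular": [0, 0, 0], "claw": 2.0}, {"xyz": [-0.8, 0, 0], "angular": [0, 0, 0], "claw": 2.0}, {"xyz": [-0.8, 0, 0], "angular": [0, 0, 0], "claw": 2.0}, {"xyz": [-0.8, 0, 0], "angular": [0, 0, 0], "claw": 2.0}, {"xyz": [-0.8, 0, 0], "angular": [0, 0, 0], "claw": 2.0}, {"xyz": [-0.5, 0, 0], "angular": [0, 0, 0], "claw": 2.0}, {"xyz": [-0.2, 0, 0], "angular": [0, 0, 0], "claw": 2.0}])

```text
t: 7.35
eef_pos: [0.5197, 0.0169, 0.0276]
ee_rot: [-3.142, 0.0, -1.487]
force: [0.2, -2.5, -0.7]
width: 0.0202
gripper_force: 1.4
```

>>> servo_tool(targets=[{"xyz": [1.0, 0, 0], "angular": [0, 0, 0], "claw": 2.0}, {"xyz": [2.0, 0, 0], "angular": [0, 0, 0], "claw": 2.0}, {"xyz": [0, 0, -4.4], "angular": [0, 0, 0], "claw": 2.0}, {"xyz": [0, 0, -4.4], "angular": [0, 0, 0], "claw": 2.0}, {"xyz": [0, 0, -4.4], "angular": [0, 0, 0], "claw": 2.0}, {"xyz": [0, 0, -4.4], "angular": [0, 0, 0], "claw": 2.0}, {"xyz": [0, 0, -4.4], "angular": [0, 0, 0], "claw": 2.0}, {"xyz": [0, 0, 0], "angular": [0, 0, -8.2], "claw": 2.0}, {"xyz": [0, 0, 0], "angular": [0, 0, -8.2], "claw": 2.0}, {"xyz": [0, 0, 0], "angular": [0, 0, -8.2], "claw": 2.0}, {"xyz": [0, 0, 0], "angular": [0, 0, -8.2], "claw": 2.0}, {"xyz": [0, 0, 0], "angular": [0, 0, -8.2], "claw": 2.0}, {"xyz": [0, 0, 0], "angular": [0, 0, -8.2], "claw": 2.0}, {"xyz": [0, 0, 0], "angular": [0, 0, -8.2], "claw": 2.0}, {"xyz": [0, 0, 0], "angular": [0, 0, -8.2], "claw": 2.0}, {"xyz": [0, 0, 0], "angular": [0, 0, -8.2], "claw": 2.0}, {"xyz": [0, 0, 0], "angular": [0, 0, -8.2], "claw": 2.0}, {"xyz": [0, 0, 0], "angular": [0, 0, -8.2], "claw": 2.0}])

```text
t: 9.15
eef_pos: [0.5222, -0.0141, 0.2477]
ee_rot: [-3.141, -0.0, 0.092]
force: [-0.2, 0.8, -0.2]
width: 0.0198
gripper_force: 0.0
```

>>> servo_tool(targets=[{"xyz": [-3.5, -3.5, 0], "angular": [0, 0, 0], "claw": 2.0}, {"xyz": [-3.5, -3.5, 0], "angular": [0, 0, 0], "claw": 2.0}, {"xyz": [0, 0, 0], "angular": [0, 0, 0], "claw": 2.0}, {"xyz": [0, 0, 0], "angular": [0, 0, 0], "claw": 2.0}])

```text
t: 9.55
eef_pos: [0.4461, 0.0506, 0.2483]
ee_rot: [-3.141, -0.002, 0.089]
force: [0.5, -0.8, -0.2]
width: 0.0197
gripper_force: 0.0
```

```bash
python3 - <<'E'
from h import *
import pickle
d=grab('wrist','w2.png');pickle.dump(d,open('dw2.pkl','wb'))
delta(.45,.061,.027,4.5)
E
```

```text
t 9.6 pos [0.4467 0.0501 0.2481] rpy [-1.7996e+02 -8.0000e-02  5.0400e+00] F [ 0.5 -0.   0.2] -> cm [np.float64(0.4290150471499977), np.float64(-1.0525700187215106), np.float64(22.11260159011192)] turn z 0.5399900940209079
```

View pics/w2.png

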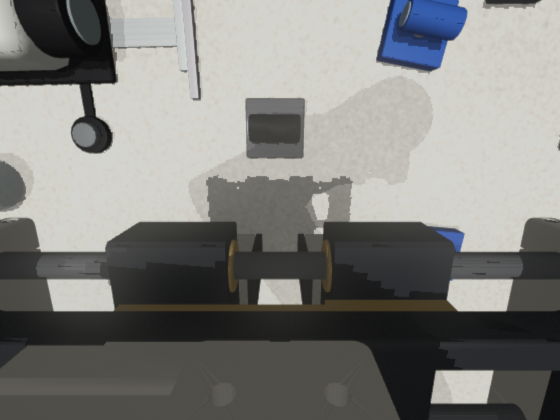

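The wrist view shows the foot's top at (247,98)–(304,158). The side stop's inner edge runs from about (188,0) to (199,97), and the button top is at about (90,133).

```bash
python3 - <<'E'
from h import *
import pickle
d=pickle.load(open('dw2.pkl','rb'));im=d['color'];g=cv2.cvtColor(im,cv2.COLOR_BGR2GRAY)
m=np.zeros_like(g);m[90:165,240:312]=(g[90:165,240:312]<118)*255
cs,_=cv2.findContours(m,cv2.RETR_EXTERNAL,cv2.CHAIN_APPROX_NONE);c=max(cs,key=cv2.contourArea)
print(cv2.minAreaRect(c), cv2.boundingRect(c))
P=[ray(d,*p,.022) for p in [(247,98),(304,98),(304,158),(247,158)]];print(np.round(P,4),np.mean(P,0))
for v in (10,30,50,70,90): print(v,g[v,174:206].tolist())
print('btn',[ray(d,90,133,z) for z in (.03,.04,.05)])
b=im[105:160,65:118];print(cv2.imwrite('pics/b.png',cv2.resize(im[0:170,40:240],None,fx=3.5,fy=3.5)))
E
```

```text
((274.5, 127.5), (59.0, 57.0), 90.0) (246, 98, 58, 60)
[[0.5475 0.0978 0.022 ]
 [0.5534 0.0313 0.022 ]
 [0.4842 0.0237 0.022 ]
 [0.4781 0.0935 0.022 ]] [0.51581136 0.06156534 0.022     ]
10 [198, 197, 199, 200, 201, 201, 204, 204, 186, 187, 187, 188, 189, 189, 191, 194, 190, 109, 68, 96, 175, 186, 189, 206, 208, 208, 207, 205, 204, 205, 207, 208]
30 [197, 187, 199, 199, 201, 203, 203, 203, 207, 205, 182, 190, 189, 190, 191, 192, 195, 197, 183, 99, 68, 103, 179, 190, 206, 207, 206, 207, 208, 208, 208, 209]
50 [206, 205, 202, 179, 197, 200, 202, 204, 205, 205, 209, 207, 188, 190, 191, 192, 193, 195, 199, 199, 156, 85, 94, 175, 189, 207, 210, 209, 209, 209, 209, 209]
70 [210, 211, 210, 211, 209, 194, 164, 142, 137, 135, 133, 130, 132, 150, 185, 192, 193, 193, 196, 198, 201, 199, 116, 76, 117, 181, 191, 207, 209, 209, 209, 209]
90 [210, 210, 211, 210, 211, 211, 211, 211, 209, 206, 203, 204, 207, 209, 208, 204, 195, 194, 195, 195, 197, 201, 202, 187, 102, 73, 111, 182, 200, 205, 209, 210]
btn [array([0.49156305, 0.2788829 , 0.03      ]), array([0.49210212, 0.27259336, 0.04      ]), array([0.4926412 , 0.26630383, 0.05      ])]
True
```

View pics/b.png

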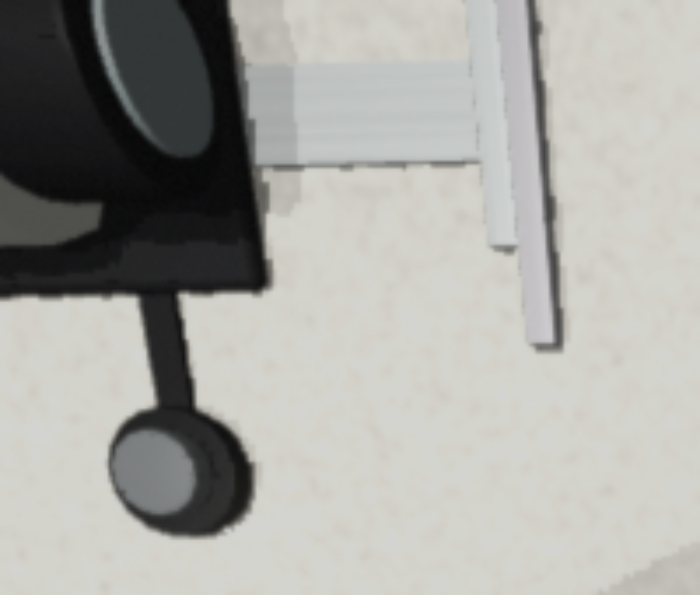

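```bash
python3 - <<'E'
from h import *
import pickle
d=pickle.load(open('dw2.pkl','rb'))
a,b=ray(d,190.7,10,.012),ray(d,197.2,90,.012); e=ray(d,198,97.5,.012)
th=np.arctan2(*(a-b)[[1,0]]);print(a,b,e,'yaw',np.degrees(th))
for t in (th,):
    X=np.array([np.cos(t),np.sin(t)]);Y=np.array([-X[1],X[0]])
    c=e[:2]+.11*X; print('corner',c,'seat',c-.035*X-.035*Y,'btn',c-.15*X+.14*Y)
    for z in(.03,.04,.05,.06):
        p=ray(d,83.7,134.9,z); print(z,p,(p[:2]-c)@X,(p[:2]-c)@Y)
    ey=np.array([.5158,.0616])-c; print('eye in dock',ey@X,ey@Y)
E
```

```text
[0.63636609 0.16787741 0.012     ] [0.55232212 0.15886891 0.012     ] [0.5439249  0.15773798 0.012     ] yaw 6.118060915519554
corner [0.65329838 0.16946151] seat [0.62222794 0.13093064] btn [0.48923187 0.2926775 ]
0.03 [0.48870885 0.28644958 0.03      ] -0.15118380045893315 0.13386329647627396
0.04 [0.48932835 0.27994681 0.04      ] -0.15126087318243212 0.1273315453005595
0.05 [0.48994786 0.27344405 0.05      ] -0.15133794590593103 0.12079979412484501
0.06 [0.49056736 0.26694129 0.06      ] -0.15141501862943 0.11426804294913057
eye in dock -0.14821085798286013 -0.09259293438574549
```

>>> servo_tool(targets=[{"xyz": [1.4, -0.5, 4.0], "angular": [0, 0, -1.0], "claw": 2.0}, {"xyz": [0, 0, 4.0], "angular": [0, 0, 0], "claw": 2.0}, {"xyz": [0, 0, 4.0], "angular": [0, 0, 0], "claw": 2.0}, {"xyz": [0, 0, 4.0], "angular": [0, 0, 0], "claw": 2.0}, {"xyz": [0, 0, 3.1], "angular": [0, 0, 0], "claw": 2.0}, {"xyz": [0, 0, 2.0], "angular": [0, 0, 0], "claw": 2.0}, {"xyz": [0, 0, 1.0], "angular": [0, 0, 0], "claw": 2.0}, {"xyz": [0, 0, 0], "angular": [0, 0, 0], "claw": 2.0}, {"xyz": [0, 0, 0], "angular": [0, 0, 0], "claw": 2.0}])

```text
t: 10.5
eef_pos: [0.4607, 0.0561, 0.027]
ee_rot: [-3.142, -0.001, 0.104]
force: [0.6, -0.2, 0.4]
width: 0.0198
gripper_force: 0.0
```

>>> servo_tool(targets=[{"xyz": [0.4, 0, 0], "angular": [0, 0, 0], "claw": 2.0}, {"xyz": [0.4, 0, 0], "angular": [0, 0, 0], "claw": 2.0}, {"xyz": [0.4, 0, 0], "angular": [0, 0, 0], "claw": 2.0}, {"xyz": [0.7, 0, 0], "angular": [0, 0, 0], "claw": 2.0}, {"xyz": [0.7, 0, 0], "angular": [0, 0, 0], "claw": 2.0}, {"xyz": [0.7, 0, 0], "angular": [0, 0, 0], "claw": 2.0}, {"xyz": [0.7, 0, 0], "angular": [0, 0, 0], "claw": 2.0}, {"xyz": [0.7, 0, 0], "angular": [0, 0, 0], "claw": 2.0}, {"xyz": [0.7, 0, 0], "angular": [0, 0, 0], "claw": 2.0}, {"xyz": [0.7, 0, 0], "angular": [0, 0, 0], "claw": 2.0}, {"xyz": [0.7, 0, 0], "angular": [0, 0, 0], "claw": 2.0}, {"xyz": [0.7, 0, 0], "angular": [0, 0, 0], "claw": 2.0}, {"xyz": [0.7, 0, 0], "angular": [0, 0, 0], "claw": 2.0}, {"xyz": [0.7, 0, 0], "angular": [0, 0, 0], "claw": 2.0}, {"xyz": [0.7, 0, 0], "angular": [0, 0, 0], "claw": 2.0}, {"xyz": [0.7, 0, 0], "angular": [0, 0, 0], "claw": 2.0}, {"xyz": [0.5, 0, 0], "angular": [0, 0, 0], "claw": 2.0}, {"xyz": [0.5, 0, 0], "angular": [0, 0, 0], "claw": 2.0}, {"xyz": [0.2, 0, 0], "angular": [0, 0, 0], "claw": 2.0}, {"xyz": [0.2, 0, 0], "angular": [0, 0, 0], "claw": 2.0}])

```text
t: 12.5
eef_pos: [0.5763, 0.0684, 0.0265]
ee_rot: [-3.142, 0.0, 0.104]
force: [-4.7, -0.3, 2.0]
width: 0.0201
gripper_force: 2.3
```

```bash
python3 - <<'E'
from h import *
d=grab('wrist','w3.png')
delta(.622-.0445,.131-.058)
E
```

```text
t 12.55 pos [0.5766 0.0685 0.0265] rpy [-1.80e+02 -1.00e-02  5.98e+00] F [-2.5 -1.4 -0.2] -> cm [np.float64(0.13382550702994744), np.float64(-0.43530726405652576), None] turn z None
```

View pics/w3.png

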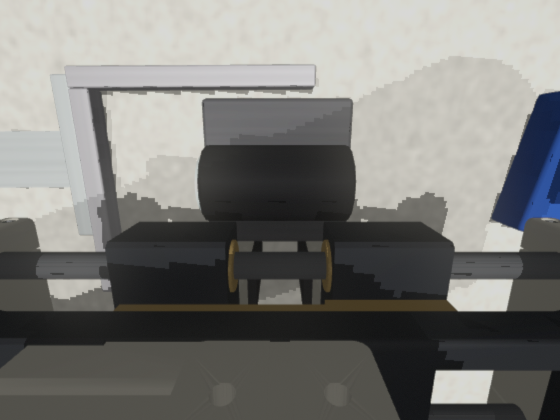

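The foot's edge at row 99 runs parallel to the back stop's inner edge at row 89, so the yaw matches and a small gap is left. I'll press on gently.

>>> servo_tool(targets=[{"xyz": [0.1, 0, 0], "angular": [0, 0, 0], "claw": 2.0}, {"xyz": [0.1, 0, 0], "angular": [0, 0, 0], "claw": 2.0}, {"xyz": [0.1, 0, 0], "angular": [0, 0, 0], "claw": 2.0}])

```text
t: 12.85
eef_pos: [0.5792, 0.0688, 0.0265]
ee_rot: [-3.142, -0.0, 0.104]
force: [-3.1, -1.2, 1.3]
width: 0.02
gripper_force: 1.7
```

```bash
python3 - <<'E'
from h import *
d=grab('wrist','w4.png');g=cv2.cvtColor(d['color'],cv2.COLOR_BGR2GRAY)
print(g[60:110,230].tolist());print(g[60:110,300].tolist())
delta(.6,.1)
E
```

```text
[214, 214, 214, 214, 215, 215, 216, 216, 216, 216, 212, 190, 183, 195, 198, 199, 201, 202, 204, 204, 203, 202, 200, 199, 199, 199, 200, 200, 201, 202, 203, 201, 175, 123, 81, 85, 113, 130, 85, 88, 97, 105, 111, 111, 110, 109, 109, 109, 109, 110]
[214, 214, 214, 214, 213, 213, 212, 212, 213, 213, 207, 170, 185, 202, 202, 204, 205, 207, 208, 208, 206, 204, 203, 202, 203, 203, 203, 203, 205, 207, 207, 194, 136, 92, 85, 99, 142, 138, 93, 93, 99, 105, 112, 112, 111, 111, 111, 110, 109, 110]
t 12.9 pos [0.5795 0.0689 0.0265] rpy [-1.80e+02 -2.00e-02  5.99e+00] F [-2.  -0.5  0.4] -> cm [np.float64(2.364672674147834), np.float64(-2.880757112568229), None] turn z None
```

>>> servo_tool(targets=[{"xyz": [0.1, 0, 0], "angular": [0, 0, 0], "claw": 2.0}, {"xyz": [0.1, 0, 0], "angular": [0, 0, 0], "claw": 2.0}])

```text
t: 13.1
eef_pos: [0.5813, 0.069, 0.0265]
ee_rot: [-3.142, -0.0, 0.104]
force: [-3.3, 0.3, 0.4]
width: 0.0201
gripper_force: 1.6
```

>>> servo_tool(targets=[{"xyz": [0.05, 0, 0], "angular": [0, 0, 0], "claw": 2.0}, {"xyz": [0.05, 0, 0], "angular": [0, 0, 0], "claw": 2.0}])

```text
t: 13.3
eef_pos: [0.5822, 0.0691, 0.0265]
ee_rot: [3.142, 0.0, 0.104]
force: [-4.9, 0.1, 2.3]
width: 0.0197
gripper_force: 2.6
```

>>> servo_tool(targets=[{"xyz": [0.1, 0, 0], "angular": [0, 0, 0], "claw": 2.0}, {"xyz": [0.1, 0, 0], "angular": [0, 0, 0], "claw": 2.0}])

```text
t: 13.5
eef_pos: [0.5824, 0.0689, 0.0265]
ee_rot: [3.141, 0.003, 0.104]
force: [-12.0, 1.8, 8.4]
width: 0.0197
gripper_force: 6.1
```

```bash
python3 - <<'E'
from h import *
d=grab('wrist','w5.png');g=cv2.cvtColor(d['color'],cv2.COLOR_BGR2GRAY)
print(g[84:104,215].tolist());print(g[84:104,300].tolist())
delta(.6,.1)
E
```

```text
[202, 204, 204, 202, 200, 200, 198, 198, 198, 199, 200, 200, 201, 195, 141, 93, 95, 103, 111, 112]
[208, 208, 207, 206, 205, 203, 203, 203, 203, 203, 204, 206, 207, 200, 120, 95, 100, 106, 112, 113]
t 13.55 pos [0.5824 0.069  0.0265] rpy [179.97   0.2    5.97] F [-10.4   0.9   6.6] -> cm [np.float64(2.0724007417874923), np.float64(-2.905058350367783), None] turn z None
```

The foot is now against the back stop (12 N), with both gap columns equal. Next I'll go round behind it for the +y push.

>>> servo_tool(targets=[{"xyz": [-0.5, 0, 0], "angular": [0, 0, 0], "claw": 2.0}, {"xyz": [-1.5, 0, 0], "angular": [0, 0, 0], "claw": 2.0}, {"xyz": [0, 0, -4], "angular": [0, 0, 0], "claw": 2.0}, {"xyz": [0, 0, -4], "angular": [0, 0, 0], "claw": 2.0}, {"xyz": [0, 0, -4], "angular": [0, 0, 0], "claw": 2.0}, {"xyz": [0, 0, 0], "angular": [0, 0, 8.2], "claw": 2.0}, {"xyz": [0, 0, 0], "angular": [0, 0, 8.2], "claw": 2.0}, {"xyz": [0, 0, 0], "angular": [0, 0, 8.2], "claw": 2.0}, {"xyz": [0, 0, 0], "angular": [0, 0, 8.2], "claw": 2.0}, {"xyz": [0, 0, 0], "angular": [0, 0, 8.2], "claw": 2.0}, {"xyz": [0, 0, 0], "angular": [0, 0, 8.2], "claw": 2.0}, {"xyz": [0, 0, 0], "angular": [0, 0, 8.2], "claw": 2.0}, {"xyz": [0, 0, 0], "angular": [0, 0, 8.2], "claw": 2.0}, {"xyz": [0, 0, 0], "angular": [0, 0, 8.2], "claw": 2.0}, {"xyz": [0, 0, 0], "angular": [0, 0, 8.2], "claw": 2.0}, {"xyz": [0, 0, 0], "angular": [0, 0, 8.0], "claw": 2.0}, {"xyz": [0, 0, 0], "angular": [0, 0, 0], "claw": 2.0}])

```text
t: 15.25
eef_pos: [0.5653, 0.0676, 0.1471]
ee_rot: [-3.139, 0.0, -1.468]
force: [-0.5, -0.6, 0.1]
width: 0.0198
gripper_force: 0.0
```

```bash
python3 - <<'E'
from h import *
delta(.631,.0214,.027,-84)
E
```

```text
t 15.25 pos [0.5653 0.0676 0.1471] rpy [-1.7986e+02  3.0000e-02 -8.4130e+01] F [-0.5 -0.6  0.1] -> cm [np.float64(5.263659939834176), np.float64(-6.064067177255889), np.float64(12.00551441522388)] turn z -0.1257882125860874
```

>>> servo_tool(targets=[{"xyz": [2.65, -3.0, 0], "angular": [0, 0, -0.1], "claw": 2.0}, {"xyz": [2.65, -3.0, 0], "angular": [0, 0, 0], "claw": 2.0}, {"xyz": [0, 0, 0], "angular": [0, 0, 0], "claw": 2.0}, {"xyz": [0, 0, 3.5], "angular": [0, 0, 0], "claw": 2.0}, {"xyz": [0, 0, 3.5], "angular": [0, 0, 0], "claw": 2.0}, {"xyz": [0, 0, 3.0], "angular": [0, 0, 0], "claw": 2.0}, {"xyz": [0, 0, 1.5], "angular": [0, 0, 0], "claw": 2.0}, {"xyz": [0, 0, 0.5], "angular": [0, 0, 0], "claw": 2.0}, {"xyz": [0, 0, 0], "angular": [0, 0, 0], "claw": 2.0}])

```text
t: 16.15
eef_pos: [0.6296, 0.0209, 0.0263]
ee_rot: [3.141, -0.0, -1.462]
force: [-0.5, 0.8, -0.1]
width: 0.0201
gripper_force: 0.0
```

>>> servo_tool(targets=[{"xyz": [-0.4, 0, 0], "angular": [0, 0, 0], "claw": 2.0}, {"xyz": [-0.4, 0, 0], "angular": [0, 0, 0], "claw": 2.0}, {"xyz": [-0.4, 0, 0], "angular": [0, 0, 0], "claw": 2.0}, {"xyz": [-0.5, 0, 0], "angular": [0, 0, 0], "claw": 2.0}, {"xyz": [-0.5, 0, 0], "angular": [0, 0, 0], "claw": 2.0}, {"xyz": [-0.5, 0, 0], "angular": [0, 0, 0], "claw": 2.0}, {"xyz": [-0.5, 0, 0], "angular": [0, 0, 0], "claw": 2.0}, {"xyz": [-0.5, 0, 0], "angular": [0, 0, 0], "claw": 2.0}, {"xyz": [-0.5, 0, 0], "angular": [0, 0, 0], "claw": 2.0}, {"xyz": [-0.5, 0, 0], "angular": [0, 0, 0], "claw": 2.0}, {"xyz": [-0.5, 0, 0], "angular": [0, 0, 0], "claw": 2.0}, {"xyz": [-0.4, 0, 0], "angular": [0, 0, 0], "claw": 2.0}, {"xyz": [-0.2, 0, 0], "angular": [0, 0, 0], "claw": 2.0}])

```text
t: 17.45
eef_pos: [0.6233, 0.079, 0.0265]
ee_rot: [3.141, -0.0, -1.464]
force: [0.3, -4.5, 3.1]
width: 0.0202
gripper_force: 2.3
```

>>> servo_tool(targets=[{"xyz": [-0.1, 0, 0], "angular": [0, 0, 0], "claw": 2.0}, {"xyz": [-0.1, 0, 0], "angular": [0, 0, 0], "claw": 2.0}, {"xyz": [-0.1, 0, 0], "angular": [0, 0, 0], "claw": 2.0}, {"xyz": [-0.1, 0, 0], "angular": [0, 0, 0], "claw": 2.0}])

```text
t: 17.85
eef_pos: [0.6229, 0.0824, 0.0265]
ee_rot: [3.141, -0.0, -1.465]
force: [0.5, -4.6, 2.9]
width: 0.0203
gripper_force: 2.2
```

>>> servo_tool(targets=[{"xyz": [-0.1, 0, 0], "angular": [0, 0, 0], "claw": 2.0}, {"xyz": [-0.1, 0, 0], "angular": [0, 0, 0], "claw": 2.0}])

```text
t: 18.05
eef_pos: [0.6227, 0.0845, 0.0265]
ee_rot: [3.141, 0.0, -1.465]
force: [0.6, -3.9, 2.2]
width: 0.02
gripper_force: 2.1
```

>>> servo_tool(targets=[{"xyz": [-0.1, 0, 0], "angular": [0, 0, 0], "claw": 2.0}, {"xyz": [-0.1, 0, 0], "angular": [0, 0, 0], "claw": 2.0}])

```text
t: 18.25
eef_pos: [0.6227, 0.085, 0.0265]
ee_rot: [3.141, -0.002, -1.464]
force: [5.3, -16.5, 1.4]
width: 0.02
gripper_force: 8.5
```

The side stop is touched at 16 N. Now I'll reseat against the back stop and look.

>>> servo_tool(targets=[{"xyz": [0.5, 0, 0], "angular": [0, 0, 0], "claw": 2.0}, {"xyz": [1.5, 0, 0], "angular": [0, 0, 0], "claw": 1.0}, {"xyz": [0, 0, -4], "angular": [0, 0, 0], "claw": 1.0}, {"xyz": [0, 0, -4], "angular": [0, 0, 0], "claw": 1.0}, {"xyz": [0, 0, -4], "angular": [0, 0, 0], "claw": 1.0}, {"xyz": [0, 0, 0], "angular": [0, 0, -8.2], "claw": 1.0}, {"xyz": [0, 0, 0], "angular": [0, 0, -8.2], "claw": 1.0}, {"xyz": [0, 0, 0], "angular": [0, 0, -8.2], "claw": 1.0}, {"xyz": [0, 0, 0], "angular": [0, 0, -8.2], "claw": 1.0}, {"xyz": [0, 0, 0], "angular": [0, 0, -8.2], "claw": 1.0}, {"xyz": [0, 0, 0], "angular": [0, 0, -8.2], "claw": 1.0}, {"xyz": [0, 0, 0], "angular": [0, 0, -8.2], "claw": 1.0}, {"xyz": [0, 0, 0], "angular": [0, 0, -8.2], "claw": 1.0}, {"xyz": [0, 0, 0], "angular": [0, 0, -8.2], "claw": 1.0}, {"xyz": [0, 0, 0], "angular": [0, 0, -8.2], "claw": 1.0}, {"xyz": [0, 0, 0], "angular": [0, 0, -8.0], "claw": 1.0}, {"xyz": [0, 0, 0], "angular": [0, 0, 0], "claw": 1.0}])

```text
t: 19.95
eef_pos: [0.6246, 0.0664, 0.1463]
ee_rot: [-3.141, 0.0, 0.108]
force: [0.3, -0.6, -0.7]
width: 0.01
gripper_force: 0.0
```

```bash
python3 - <<'E'
from h import *
delta(.5617,.1215,.027,6)
E
```

```text
t 19.95 pos [0.6246 0.0664 0.1463] rpy [-1.7996e+02  1.0000e-02  6.1900e+00] F [ 0.3 -0.6 -0.7] -> cm [np.float64(-5.658931925081368), np.float64(-6.155128581997853), np.float64(11.932384776879692)] turn z 0.1896145551609152
```

>>> servo_tool(targets=[{"xyz": [-2.85, -3.1, 0], "angular": [0, 0, 0.2], "claw": 1.0}, {"xyz": [-2.85, -3.05, 0], "angular": [0, 0, 0], "claw": 1.0}, {"xyz": [0, 0, 0], "angular": [0, 0, 0], "claw": 1.0}, {"xyz": [0, 0, 3.5], "angular": [0, 0, 0], "claw": 1.0}, {"xyz": [0, 0, 3.5], "angular": [0, 0, 0], "claw": 1.0}, {"xyz": [0, 0, 3.0], "angular": [0, 0, 0], "claw": 1.0}, {"xyz": [0, 0, 1.4], "angular": [0, 0, 0], "claw": 1.0}, {"xyz": [0, 0, 0.5], "angular": [0, 0, 0], "claw": 1.0}, {"xyz": [0, 0, 0], "angular": [0, 0, 0], "claw": 1.0}])

```text
t: 20.85
eef_pos: [0.5616, 0.1215, 0.0271]
ee_rot: [3.141, 0.001, 0.1]
force: [-0.6, -0.3, -0.3]
width: 0.0102
gripper_force: 0.0
```

>>> servo_tool(targets=[{"xyz": [0.4, 0, 0], "angular": [0, 0, 0], "claw": 1.0}, {"xyz": [0.4, 0, 0], "angular": [0, 0, 0], "claw": 1.0}, {"xyz": [0.3, 0, 0], "angular": [0, 0, 0], "claw": 1.0}, {"xyz": [0.2, 0, 0], "angular": [0, 0, 0], "claw": 1.0}, {"xyz": [0.1, 0, 0], "angular": [0, 0, 0], "claw": 1.0}])

```text
t: 21.35
eef_pos: [0.5755, 0.1232, 0.0278]
ee_rot: [-3.142, 0.0, 0.102]
force: [-2.4, -0.1, 2.3]
width: 0.0103
gripper_force: 1.3
```

```bash
python3 - <<'E'
from h import *
d=grab('wrist','w6.png');delta(.6,.1)
E
```

```text
t 21.4 pos [0.5755 0.1232 0.0277] rpy [-1.80e+02  2.00e-02  5.86e+00] F [-0.1  0.5  0.5] -> cm [np.float64(2.1994039045331535), np.float64(2.557113282285092), None] turn z None
```

View pics/w6.png

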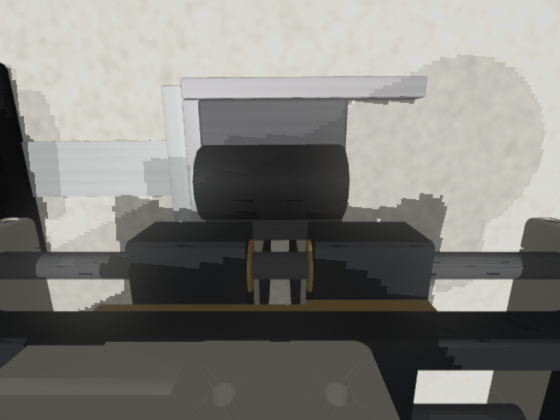

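The foot sits in the corner, with no gap visible at either stop: the back edge is at row 98 and the side edge at column 199. One firm press in +x follows.

>>> servo_tool(targets=[{"xyz": [0.1, 0, 0], "angular": [0, 0, 0], "claw": 1.0}, {"xyz": [0.1, 0, 0], "angular": [0, 0, 0], "claw": 1.0}])

```text
t: 21.6
eef_pos: [0.5763, 0.123, 0.0274]
ee_rot: [3.141, 0.002, 0.102]
force: [-9.0, 1.4, 5.3]
width: 0.0102
gripper_force: 4.4
```

>>> servo_tool(targets=[{"xyz": [0.1, 0, 0], "angular": [0, 0, 0], "claw": 1.0}, {"xyz": [0, 0, 0], "angular": [0, 0, 0], "claw": 1.0}])

```text
t: 21.8
eef_pos: [0.5764, 0.1229, 0.0272]
ee_rot: [3.141, 0.004, 0.102]
force: [-8.1, 0.3, 5.8]
width: 0.0097
gripper_force: 4.3
```

```bash
python3 - <<'E'
from h import *
d=grab('wrist','w7.png');g=cv2.cvtColor(d['color'],cv2.COLOR_BGR2GRAY)
for c in (215,270,335): print(g[88:108,c].tolist())
for r in (105,120,135): print(g[r,186:212].tolist())
delta(.6,.1)
E
```

```text
[201, 201, 200, 200, 201, 201, 202, 203, 204, 200, 169, 99, 92, 101, 107, 110, 110, 110, 109, 109]
[197, 196, 196, 196, 197, 197, 198, 199, 200, 193, 136, 95, 97, 104, 110, 112, 111, 111, 110, 109]
[191, 190, 190, 190, 191, 191, 192, 194, 195, 188, 117, 98, 102, 108, 114, 114, 114, 114, 114, 113]
[201, 202, 203, 204, 204, 205, 205, 206, 208, 210, 206, 122, 95, 103, 110, 110, 109, 110, 109, 109, 109, 110, 109, 110, 109, 110]
[198, 200, 200, 202, 202, 203, 203, 203, 205, 206, 208, 204, 121, 97, 105, 111, 111, 111, 111, 111, 110, 110, 110, 110, 110, 110]
[196, 196, 197, 198, 199, 200, 200, 200, 201, 202, 204, 206, 202, 123, 97, 105, 110, 111, 111, 111, 110, 110, 110, 111, 110, 110]
t 21.85 pos [0.5764 0.1229 0.0272] rpy [179.94   0.22   5.86] F [-9.5  0.7  4.7] -> cm [np.float64(2.1130278990459157), np.float64(2.51591759261209), None] turn z None
```

>>> servo_tool(targets=[{"xyz": [0, -0.1, 0], "angular": [0, 0, 0], "claw": 1.0}, {"xyz": [0, -0.1, 0], "angular": [0, 0, 0], "claw": 1.0}, {"xyz": [0, 0, 0], "angular": [0, 0, 0], "claw": 1.0}])

```text
t: 22.15
eef_pos: [0.5762, 0.1242, 0.0268]
ee_rot: [3.14, 0.004, 0.102]
force: [-5.9, -2.9, 1.0]
width: 0.01
gripper_force: 3.0
```

>>> servo_tool(targets=[{"xyz": [-0.3, 0, 0], "angular": [0, 0, 0], "claw": 1.0}, {"xyz": [-1.7, 0, 0], "angular": [0, 0, 0], "claw": 1.0}, {"xyz": [0, 0, -4], "angular": [0, 0, 0], "claw": 0}, {"xyz": [0, 0, -4], "angular": [0, 0, 0], "claw": 0}, {"xyz": [0, 0, -4], "angular": [0, 0, 0], "claw": 0}, {"xyz": [0, 0, -4], "angular": [0, 0, 0], "claw": 0}, {"xyz": [0, 0, 0], "angular": [0, 0, 0], "claw": 0}])

```text
t: 22.85
eef_pos: [0.562, 0.125, 0.1942]
ee_rot: [-3.138, -0.012, 0.104]
force: [-0.3, -0.0, 0.9]
width: 0.0002
gripper_force: 0.0
```

```bash
python3 - <<'E'
from h import *
import pickle
d=grab('wrist','w8.png');pickle.dump(d,open('dw8.pkl','wb'))
e=pickle.load(open('d0.pkl','rb'));print('jar',ray(e['scene'],362,124,.085),ray(e['top'],132.5,233,.085))
delta(.4885,.2865,.06,6)
E
```

```text
jar [0.42216348 0.41226191 0.085     ] [0.41143871 0.41650278 0.085     ]
t 22.9 pos [0.5605 0.1246 0.1912] rpy [-179.83   -0.43    5.9 ] F [-0.5 -0.2 -1.2] -> cm [np.float64(-5.495009325197559), np.float64(-16.84788584021184), np.float64(13.120230944850036)] turn z -0.09503505112743937
```

View pics/w8.png

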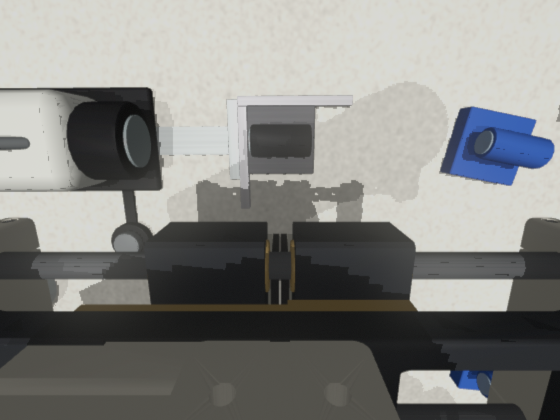

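The eye is square in the corner at (280,138), touching both stops, and the button is partly visible at (130,238). Now the button.

>>> servo_tool(targets=[{"xyz": [-1.1, -3.3, 0], "angular": [0, 0, 0], "claw": 0}, {"xyz": [-1.1, -3.3, 0], "angular": [0, 0, 0], "claw": 0}, {"xyz": [-1.1, -3.3, 0], "angular": [0, 0, 0], "claw": 0}, {"xyz": [-1.1, -3.3, 0], "angular": [0, 0, 0], "claw": 0}, {"xyz": [-1.1, -3.3, 0], "angular": [0, 0, 0], "claw": 0}, {"xyz": [0, 0, 0], "angular": [0, 0, 0], "claw": 0}, {"xyz": [0, 0, 3], "angular": [0, 0, 0], "claw": 0}, {"xyz": [0, 0, 3], "angular": [0, 0, 0], "claw": 0}, {"xyz": [0, 0, 3], "angular": [0, 0, 0], "claw": 0}, {"xyz": [0, 0, 2], "angular": [0, 0, 0], "claw": 0}, {"xyz": [0, 0, 1], "angular": [0, 0, 0], "claw": 0}, {"xyz": [0, 0, 0], "angular": [0, 0, 0], "claw": 0}, {"xyz": [0, 0, 0], "angular": [0, 0, 0], "claw": 0}])

```text
t: 24.2
eef_pos: [0.4873, 0.2822, 0.0681]
ee_rot: [-3.141, -0.001, 0.103]
force: [0.3, -0.6, 0.3]
width: 0.0004
gripper_force: 0.0
```

>>> servo_tool(targets=[{"xyz": [0, 0, 0.3], "angular": [0, 0, 0], "claw": 0}, {"xyz": [0, 0, 0.3], "angular": [0, 0, 0], "claw": 0}, {"xyz": [0, 0, 0], "angular": [0, 0, 0], "claw": 0}])

```text
t: 24.5
eef_pos: [0.4868, 0.282, 0.0618]
ee_rot: [-3.141, -0.0, 0.103]
force: [-1.1, -0.2, 0.7]
width: 0.0007
gripper_force: 0.0
```

>>> servo_tool(targets=[{"xyz": [0.15, 0, 0.3], "angular": [0, 0, 0], "claw": 0}, {"xyz": [0, 0, 0.3], "angular": [0, 0, 0], "claw": 0}, {"xyz": [0, 0, 0.3], "angular": [0, 0, 0], "claw": 0}, {"xyz": [0, 0, 0], "angular": [0, 0, 0], "claw": 0}])

```text
t: 24.9
eef_pos: [0.488, 0.2819, 0.052]
ee_rot: [3.141, 0.001, 0.103]
force: [-0.2, -0.3, -0.5]
width: 0.0002
gripper_force: 0.0
```

>>> servo_tool(targets=[{"xyz": [0, 0, 0.3], "angular": [0, 0, 0], "claw": 0}, {"xyz": [0, 0, 0.3], "angular": [0, 0, 0], "claw": 0}, {"xyz": [0, 0, 0], "angular": [0, 0, 0], "claw": 0}])

```text
t: 25.2
eef_pos: [0.488, 0.2819, 0.046]
ee_rot: [3.141, 0.001, 0.103]
force: [0.2, -0.1, -0.2]
width: 0.0008
gripper_force: 0.0
```

>>> servo_tool(targets=[{"xyz": [0, 0, 0.2], "angular": [0, 0, 0], "claw": 0}, {"xyz": [0, 0, 0.2], "angular": [0, 0, 0], "claw": 0}, {"xyz": [0, 0, 0], "angular": [0, 0, 0], "claw": 0}])

```text
t: 25.5
eef_pos: [0.4884, 0.2822, 0.0425]
ee_rot: [-3.142, -0.0, 0.103]
force: [-0.2, 0.8, 2.6]
width: 0.0005
gripper_force: 1.2
```

Contact at tip height about 21 mm, as predicted.

>>> servo_tool(targets=[{"xyz": [0, 0, 0.2], "angular": [0, 0, 0], "claw": 0}, {"xyz": [0, 0, 0.2], "angular": [0, 0, 0], "claw": 0}, {"xyz": [0, 0, 0], "angular": [0, 0, 0], "claw": 0}])

```text
t: 25.8
eef_pos: [0.4884, 0.2822, 0.0386]
ee_rot: [-3.141, -0.0, 0.103]
force: [-0.3, -0.3, 4.6]
width: 0.0006
gripper_force: 2.3
```

>>> servo_tool(targets=[{"xyz": [0, 0, 0.1], "angular": [0, 0, 0], "claw": 0}, {"xyz": [0, 0, 0.1], "angular": [0, 0, 0], "claw": 0}, {"xyz": [0, 0, 0], "angular": [0, 0, 0], "claw": 0}])

```text
t: 26.1
eef_pos: [0.4885, 0.2822, 0.038]
ee_rot: [-3.141, -0.001, 0.103]
force: [-5.1, -2.1, 17.7]
width: 0.0003
gripper_force: 8.8
```

>>> servo_tool(targets=[{"xyz": [0, 0, 0.1], "angular": [0, 0, 0], "claw": 0}, {"xyz": [0, 0, 0], "angular": [0, 0, 0], "claw": 0}])

```text
t: 26.3
eef_pos: [0.4886, 0.2822, 0.0378]
ee_rot: [-3.141, -0.001, 0.104]
force: [-6.7, -4.0, 25.9]
width: 0.0005
gripper_force: 12.9
```

The button bottomed out: a hard stop after 6 mm of travel. I'll release it and retract.

>>> servo_tool(targets=[{"xyz": [0, 0, -0.5], "angular": [0, 0, 0], "claw": 0}, {"xyz": [0, 0, -1], "angular": [0, 0, 0], "claw": 0}, {"xyz": [0, 0, -3], "angular": [0, 0, 0], "claw": 0}, {"xyz": [0, 0, -4], "angular": [0, 0, 0], "claw": 0}, {"xyz": [0, 0, -4], "angular": [0, 0, 0], "claw": 0}, {"xyz": [0, 0, -4], "angular": [0, 0, 0], "claw": 0}, {"xyz": [0, 3, 0], "angular": [0, 0, 0], "claw": 0}, {"xyz": [0, 3, 0], "angular": [0, 0, 0], "claw": 0}, {"xyz": [0, 3, 0], "angular": [0, 0, 0], "claw": 0}, {"xyz": [0, 3, 0], "angular": [0, 0, 0], "claw": 0}, {"xyz": [0, 3, 0], "angular": [0, 0, 0], "claw": 0}, {"xyz": [0, 0, 0], "angular": [0, 0, 0], "claw": 0}, {"xyz": [0, 0, 0], "angular": [0, 0, 0], "claw": 0}])

```text
t: 27.6
eef_pos: [0.5036, 0.1324, 0.2007]
ee_rot: [-3.141, 0.0, 0.101]
force: [0.4, 0.4, -0.4]
width: 0.0
gripper_force: 0.0
```

```bash
python3 - <<'E'
from h import *
import pickle
e=pickle.load(open('d0.pkl','rb'))['scene']['color'].astype(int)
d=grab('wrist','w9.png');g=cv2.cvtColor(d['color'],cv2.COLOR_BGR2GRAY)
# foot top and stop edges relative to the measured dock
X=np.array([np.cos(np.radians(6)),np.sin(np.radians(6))]);Y=np.array([-X[1],X[0]])
c=np.array([.6518,.1678]); u,v=proj(d,[*(c-.035*X-.035*Y),.022]).astype(int);print('expected centre px',u,v)
m=np.zeros_like(g);a=slice(max(v-50,0),v+50);b=slice(u-50,u+50);m[a,b]=(g[a,b]<118)*255
cs,_=cv2.findContours(m,cv2.RETR_EXTERNAL,cv2.CHAIN_APPROX_NONE);k=max(cs,key=cv2.contourArea);r=cv2.minAreaRect(k);print(r,cv2.boundingRect(k))
w=ray(d,*r[0],.022);q=w[:2]-c;print('foot in dock',q@X,q@Y)
f=np.abs(grab('scene')['color'].astype(int)-e).max(2)
for n,(x,y) in dict(blue1=(275,258),blue2=(196,210),green=(173,288),round=(212,317),drops=(130,257),box=(257,299),jar=(362,132)).items(): print(n,f[y-12:y+12,x-12:x+12].mean().round(1))
delta(.5,.1)
E
```

```text
expected centre px 293 80
((299.9999694824219, 79.49998474121094), (83.99998474121094, 74.99998474121094), -0.0) (258, 42, 85, 76)
foot in dock -0.03418610552929024 -0.041118454715060634
blue1 2.7
blue2 5.1
green 2.8
round 2.2
drops 4.4
box 2.9
jar 2.2
t 27.7 pos [0.5037 0.1333 0.2006] rpy [-179.99   -0.      5.88] F [-0.2  0.  -0.9] -> cm [np.float64(-0.7080216699632826), np.float64(3.2784003121480665), None] turn z None
```

The mask picked up shadow on the right, so I'll check the edge profiles directly.

```bash
python3 - <<'E'
from h import *
g=cv2.cvtColor(cv2.imread('pics/w9.png'),cv2.COLOR_BGR2GRAY)
for r in (55,80,105): print(g[r,236:268:1].tolist(), g[r,318:335].tolist())
for c in (270,295,320): print(g[30:60,c].tolist())
E
```

```text
[209, 193, 210, 213, 214, 215, 215, 215, 216, 217, 217, 213, 187, 204, 204, 205, 206, 206, 206, 208, 209, 192, 114, 102, 110, 112, 111, 111, 111, 111, 111, 108] [104, 103, 104, 105, 105, 105, 106, 107, 108, 103, 126, 190, 199, 213, 215, 215, 215]
[214, 212, 188, 211, 214, 215, 216, 216, 216, 217, 217, 217, 213, 184, 203, 205, 205, 205, 205, 207, 210, 207, 132, 100, 114, 124, 157, 110, 58, 50, 50, 50] [58, 58, 59, 59, 59, 60, 61, 61, 65, 108, 188, 194, 196, 210, 214, 215, 215]
[210, 209, 207, 192, 212, 215, 216, 217, 216, 216, 217, 217, 217, 214, 195, 205, 207, 206, 205, 206, 208, 211, 206, 124, 110, 117, 118, 118, 118, 118, 117, 118] [114, 113, 114, 114, 114, 114, 114, 113, 113, 169, 210, 214, 215, 214, 214, 214, 215]
[213, 213, 209, 195, 202, 202, 205, 205, 205, 204, 201, 170, 110, 109, 109, 109, 108, 109, 110, 111, 110, 110, 109, 109, 109, 108, 88, 45, 37, 39]
[211, 209, 205, 191, 197, 201, 203, 202, 201, 202, 196, 146, 103, 107, 108, 107, 107, 109, 111, 110, 110, 108, 107, 108, 109, 107, 88, 48, 41, 41]
[213, 213, 211, 194, 196, 200, 201, 199, 197, 197, 191, 147, 106, 108, 109, 108, 108, 109, 110, 110, 109, 108, 108, 108, 107, 104, 75, 50, 47, 48]
```

Foot edges meet both stops with no table strip or dark gap between them, the edges are parallel, and the other objects haven't moved.

```bash
python3 -c "
from h import *
print(order.job_done())"
```

```text
the job is handed in; nothing more can be done
None
```

The test eye sits square against both stops, the button was pressed fully down (hard stop after about 6 mm) and let go, and the job was handed in at about 28 s; no verdict came back.

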